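# Push the stuck bar end out of the lathe sleeve

### The arm

A 6-joint arm with a two-finger parallel gripper is mounted at the origin on the work surface. World frame = base frame: x ahead of the robot, y to its left, z up, the work surface at z = 0. Lengths are in mm, angles in rad, forces in N, time in s.
With the tool pointing down it reaches from about 350 to 875 mm from the base axis. Payload 4.2 kg.
Tool frame: the origin (TCP) lies at the very end of the fingers, on their centre line; the grasp point (between the pads) lies 19 mm behind it; z points along the fingers, y is the direction in which the jaws open and shut (so a half turn about z gives the same grasp; the last joint's range is limited). The gripper opens to 85 mm and grips with 20 to 120 N. Pads are 22 mm wide; open, the fingers measure 114 mm over their backs; the gripper's body (76 mm by 85 mm) begins 54 mm behind the grasp point. The pads swing forward as they close: fully open they stand 13 mm farther back than shut.
Start: joints at [-0.902, 0.385, 0.008, 0, -1.194, -0.259], TCP at [249.029, -573.222, 231.312] pointing down, gripper open.
Joint ranges: [-3.14, 3.14], [-1.21, 2.06], [-1.07, 1.41], [-3.16, 2.05], [-2.99, -0.16], [-3.1, 3.1]. Speed limits (rad/s): [2.79, 2.79, 3.14, 3.14, 3.14, 3.14].

### API

Orientations are given as a unit quaternion [x, y, z, w].
In Python, from bench import read_state, get_image, camera_params, job_done gives the robot as it stands.
- The arm moves only by the tool send_rows, never from a script. Its arguments are lists of equal length, an entry for each row: "translation": the shift along the tool's x, y, z in m, a list of three; "yaw": the turn about the tool's z in degrees; "fingers": the closure in counts, from 0 (fully open) to 255 (shut). A call has 1 to 12 rows; each row is the pose to reach, as a shift and turn from the pose measured when the call began, along the tool's axes at that moment; what a row does not reach only later rows make up. A row lasts 1/10 s, in which the tool goes at most 50 mm and 8.59 degrees, less where a joint would pass 70% of its speed; a pose out of reach is approached as far as the arm can. A call with a gripper value outside its range is refused whole. The fingers move at their own pace and stop on an object; the grip force is fixed at half the most. Time passes only in rows, so rows that repeat a pose let the fingers close. It gives the time, the measured TCP pose, the force and the opening at its end, in the units of the state.
- read_state(): the state, without advancing time (a new reading comes with each control period).
- get_image(name): name is "scene" or "top" or "wrist"; returns the picture (384x512x3 uint8, blue, green, red); there is no depth.
- camera_params(name): a dict with "mtx" (3x3 intrinsics, pixels), "rvec" (rotation vector, rad) and "tvec" (3), from world to camera coordinates, as OpenCV has them; the wrist camera has in their place "tool_from_camera" (4x4, takes a point from camera to tool coordinates, whose origin is the TCP and whose axes are the flange's). Camera axes: x right, y down, z forward; pixel columns grow to the right and rows downward; lengths in mm; the calibration is good to about 2 mm. A picture is of the moment at which its call begins: read the wrist's pose just before it. camera_params takes no time and is no camera call.
- job_done(): hands the job in, once; it reports no verdict.
The state is a dict: "clock": time; "joints": joint angles; "joint_vel": joint speeds; "joint_efforts": joint torques, N m; "position": TCP position; "ee_rot": TCP orientation; "contact_force": force on the tool from outside, world axes, zero at the start; "wrist_torque": the same for the moment, N m; "gripper_width": finger opening in mm.
Only numpy, scipy, OpenCV 4.12 (cv2) and the standard library are available. Lean on these libraries where they do the work, as an engineer would, in place of code of your own. Each camera call takes 0.05 s, during which the arm holds its last target.

### The job

A brass bar end is stuck in the leaning steel sleeve. Take the yellow-handled push rod from its holder, push it down through the sleeve from the upper mouth until the bar end drops out into the blue tray, then draw the rod out, stand it back in its holder and let go. Leave the bar end lying in the tray, do not touch it with the gripper, and leave the loose things around in their places.

Things in the scene. Friction and masses are not known exactly. Their poses are not given: they have to be found in the camera images.
- sleeve: Steel sleeve (open tube) fixed in the grey stand, 100 mm long, 44 outside, bore diameter 30, leaning 30 degrees from vertical. Origin: centre of its LOWER mouth, 85 mm above the bench. z axis: along the bore, up to the upper mouth at +100 mm; x axis: square to the bore, up and toward the tray; y level. A dark square clamp 64 mm across surrounds it from z = 45 to 75 mm.
- plunger (a point): Rounded tip of the spring plunger (black knob outside) that pinches the bar end: in the bore on the sleeve's +x side, 11 mm from the axis, 20 mm above the lower mouth along the bore. It springs outward when pushed; the rod passes it.
- sleeve_mouth (a point): Centre of the sleeve's upper mouth, where the rod goes in (about 172 mm above the bench).
- stand: Grey stand fixed to the bench, with an open blue catch tray (200 x 150 mm, 50 mm high, 4 mm walls and floor) at its front. Origin on the bench straight below the lower mouth; x axis level, the way the bore runs downward (away from the robot, turned by up to 0.35 rad). The grey base reaches back to x = -120 mm, 130 mm wide; two cheeks beside the sleeve are 137 mm high.
- tray_mid (a point): Centre of the tray's inner floor, 80 mm along the stand's x axis, 4 mm above the bench.
- slug_center (a point): Centre of the stuck brass bar end, a solid cylinder 26 mm in diameter, 60 mm long, 0.2 kg. It starts with 8 mm of it showing out of the lower mouth, its upper face 48 mm below the upper mouth. Pushing it takes about 6 to 12 N; after about 32 mm of travel it is past the plunger and slides out by itself into the tray.
- slug: The same brass bar end; origin at the centre of its lower end face, z axis along it (to the upper end at +60 mm).
- rod: Push rod, 200 mm long, about 0.15 kg, standing loose in its holder. Origin at the centre of its lower end (the pushing tip); z axis along it to the handle. Bare aluminium shaft 18 mm in diameter up to z = 130 mm, a black guard disc 40 mm in diameter from 130 to 135, a round yellow handle 28 mm in diameter from 135 to 200 mm.
- holder: Dark steel block 80 x 80 mm, 70 mm high, fixed to the bench, with one round hole 26 mm in diameter and 60 mm deep in the middle of its top (hole floor 10 mm above the bench). Origin at the centre of its underside. The rod stands in it, guard about 70 mm above the block. Either left or right of the stand, opposite to the small chuck.
- chuck: Small three-jaw chuck lying on its back, fixed, 110 mm in diameter, 72 mm high; origin at the centre of its underside.
- spray: Loose spray can, 64 mm diameter, 190 mm tall, origin at the centre of its underside.
- flask: Loose white bottle with a blue cap, 72 mm diameter, 210 mm tall, origin at the centre of its underside.
- collar: Loose steel collar, 68 mm outside, 48 inside, 35 mm tall, origin at the centre of its underside.
- wrench: Loose wrench lying flat, 180 mm long.
- spacer: Loose aluminium cylinder standing, 60 mm diameter, 60 mm tall, origin at the centre of its underside.
- brush: Loose brush lying flat, 190 mm long.
- jawblock: Loose dark steel chuck jaw, 70 x 40 mm, 50 mm high, origin at the centre of its underside.
Mind the look-alikes: they are no part of the job. What is shaped like the rod but green or pink is not meant.

How it is judged (in metres and radians):
On the way, in this order (a step that is already met when the one before it is completed fails the run):
1. the rod's tip is in the sleeve through its upper mouth while the bar end is still stuck (x of rod in the frame of sleeve between -0.013 and 0.013 m and y of rod in the frame of sleeve between -0.013 and 0.013 m and angle between the z axis of rod and the z axis of sleeve, either way round below 0.26 rad and z of rod in the frame of sleeve between 0.03 and 0.09 m and z of slug_center in the frame of sleeve above 0 m), for 0.1 s.
2. the bar end has left the lower mouth with the rod reaching down the bore (x of rod in the frame of sleeve between -0.013 and 0.013 m and y of rod in the frame of sleeve between -0.013 and 0.013 m and angle between the z axis of rod and the z axis of sleeve, either way round below 0.26 rad and z of rod in the frame of sleeve between -0.06 and 0.05 m and z of slug_center in the frame of sleeve below -0.03 m), for 0.1 s.
At the end, for the whole second after the job is handed in: The brass bar end lies at rest in the blue tray, and the rod stands released and at rest in its holder's hole: tip within 12 mm of the hole's axis and under 10 mm above the hole's floor, leaning less than 0.2 rad (x of slug_center in the frame of stand between -0.02 and 0.18 m and y of slug_center in the frame of stand between -0.075 and 0.075 m and z of slug_center in the frame of stand below 0.055 m and linear speed of each of slug, rod below 0.05 m/s and horizontal distance between rod and holder below 0.012 m and height (world z) of rod below 0.02 m and angle between rod's own z axis and vertical below 0.2 rad); the robot touches nothing.
It fails at once if the gripper touches the bar end (contact force between the fingers and slug above 1 N).
It fails at once if a loose bystander is moved more than 40 mm or knocked over (distance of any of spray, flask, collar, wrench, spacer, brush, jawblock from where it was at the start of the episode above 0.04 m or angle between any of spray, flask, spacer's own z axis and vertical above 0.6 rad).
It also fails if it takes over 48 s, if anything falls off the work surface, if the arm or the gripper's body presses on something with over 40 N, if the wrist force passes 120 N, or if a joint passes its speed limit or range.

## Working session

There is one attempt and no reset: what is moved stays moved. The work goes in short steps, Python scripts to look and compute and a tool call to move; the robot and the scene stay as the last step left them, time stands still between calls to the robot, and variables do not carry over. Pictures are saved under pics/ and viewed, and the job is handed in when it is done.

Besides the shell and the picture viewer there is one more tool, called as name([rows], argument=value, ...), one row to a line, values as JSON. send_rows: Moves the arm, as the interface text tells. Its arguments: {"type":"object","properties":{"translation":{"type":"array","items":{"type":"array","items":{"type":"number"}}},"yaw":{"type":"array","items":{"type":"number"}},"fingers":{"type":"array","items":{"type":"number"}}},"required":["translation","yaw","fingers"]}

```bash
mkdir -p pics; cat > h.py <<'E'
import numpy as np, cv2
from bench import read_state,get_image,camera_params
from scipy.spatial.transform import Rotation as R
def P(n):
    c=camera_params(n); return np.array(c['mtx'],float),np.array(c['rvec'],float).ravel(),np.array(c['tvec'],float).ravel()
def ray(n,uv,st=None):
    if n=='wrist':
        c=camera_params(n);K=np.array(c['mtx'],float);T=np.array(c['tool_from_camera'],float)
        Rt=R.from_quat(st['ee_rot']).as_matrix();p=np.array(st['position'])
        d=np.linalg.solve(K,[uv[0],uv[1],1.]);
        return Rt@T[:3,3]+p, Rt@T[:3,:3]@d
    K,r,t=P(n);Rm=cv2.Rodrigues(r)[0]
    return -Rm.T@t, Rm.T@np.linalg.solve(K,[uv[0],uv[1],1.])
def plane(rd,z):
    o,d=rd; return o+d*(z-o[2])/d[2]
def tri(rays):
    A=np.zeros((3,3));b=np.zeros(3)
    for o,d in rays:
        d=d/np.linalg.norm(d);M=np.eye(3)-np.outer(d,d);A+=M;b+=M@o
    x=np.linalg.solve(A,b)
    return x,[np.linalg.norm(np.cross(x-o,d/np.linalg.norm(d))) for o,d in rays]
def proj(n,p):
    K,r,t=P(n); return cv2.projectPoints(np.array(p,float).reshape(-1,1,3),r,t,K,None)[0].reshape(-1,2)
E
python3 - <<'E'
from h import *
s=read_state()
for k,v in s.items(): print(k,np.round(v,3))
for n in('scene','top','wrist'):
    im=get_image(n);cv2.imwrite(f'pics/{n}0.png',im);
print(camera_params('wrist'))
for n in('scene','top'): print(n,ray(n,(256,192)),camera_params(n)['mtx'])
E
```

```text
clock 0.0
joints [-9.020e-01  3.860e-01  7.000e-03 -1.000e-03 -1.194e+00 -2.590e-01]
joint_vel [-0.    -0.001 -0.    -0.     0.     0.001]
joint_efforts [-2.0000e-03 -3.9229e+01  1.8840e+01  4.1860e+00 -5.0000e-03 -0.0000e+00]
position [ 248.807 -572.701  230.212]
ee_rot [-0.203  0.979  0.001 -0.   ]
contact_force [-0.358  0.709 -0.223]
wrist_torque [ 0.035 -0.058 -0.014]
gripper_width 85.408
{'mtx': array([[299.61323426,   0.        , 253.82063453],
       [  0.        , 299.61323426, 190.89143872],
       [  0.        ,   0.        ,   1.        ]]), 'tool_from_camera': array([[-1.22757531e-04, -9.48956381e-01, -3.15407310e-01,
         8.06334163e+01],
       [ 9.99999915e-01, -2.40813824e-04,  3.35326073e-04,
        -3.71439325e-01],
       [-3.94164257e-04, -3.15407242e-01,  9.48956330e-01,
        -1.41982237e+02],
       [ 0.00000000e+00,  0.00000000e+00,  0.00000000e+00,
         1.00000000e+00]])}
scene (array([814.75805993, 398.17946852, 924.17805286]), array([-0.3242558, -0.4234459, -0.8461519])) [[371.32474008   0.         248.38666492]
 [  0.         371.32474008 191.64743624]
 [  0.           0.           1.        ]]
top (array([ 3.63900462e+02, -9.09125060e-01,  1.09820793e+03]), array([ 0.18415113, -0.03961271, -0.98218662])) [[373.84586796   0.         251.59365727]
 [  0.         373.84586796 194.12915867]
 [  0.           0.           1.        ]]
```

View pics/scene0.png

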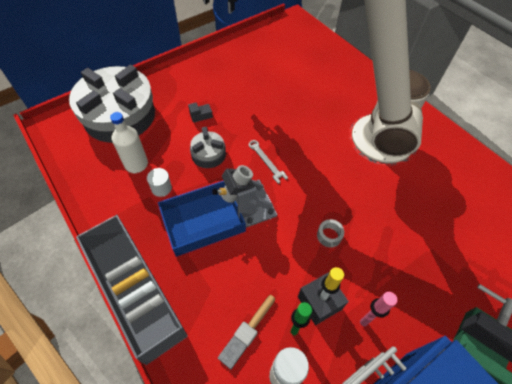

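View pics/top0.png

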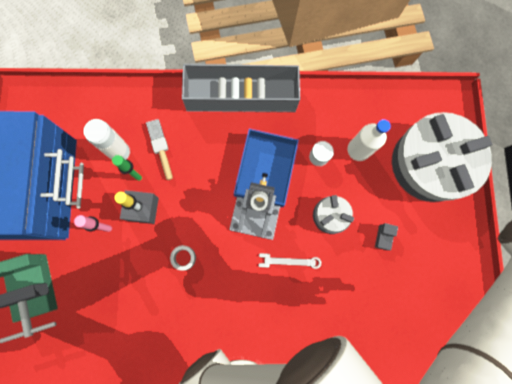

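View pics/wrist0.png

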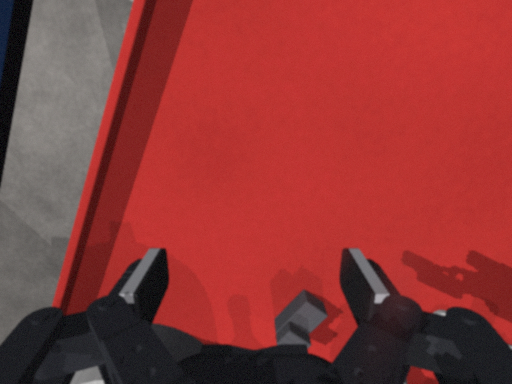

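```bash
python3 - <<'E'
from h import *
t=cv2.imread('pics/top0.png');s=cv2.imread('pics/scene0.png')
def crop(im,x0,y0,x1,y1,f): return cv2.resize(im[y0:y1,x0:x1],None,fx=f,fy=f,interpolation=cv2.INTER_CUBIC)
a=crop(t,70,140,170,240,4);b=crop(s,270,240,370,340,4)
cv2.imwrite('pics/hold.png',np.hstack([a,b]))
a=crop(t,220,120,320,250,4);b=crop(s,190,140,290,270,4)
cv2.imwrite('pics/stand.png',np.hstack([a,b]))
for n,im in(('top',t),('scene',s)):
    h=cv2.cvtColor(im,cv2.COLOR_BGR2HSV)
    m=cv2.inRange(h,(22,150,120),(34,255,255))
    k,l,st,c=cv2.connectedComponentsWithStats(m)
    for i in range(1,k):
        if st[i,4]>25: print(n,st[i],c[i])
E
```

```text
top [115 192  19  15 121] [125.96694215 200.43801653]
scene [326 268  18  22 267] [333.8988764  277.98501873]
scene [130 270  14   9  27] [137.59259259 273.48148148]
```

View pics/hold.png

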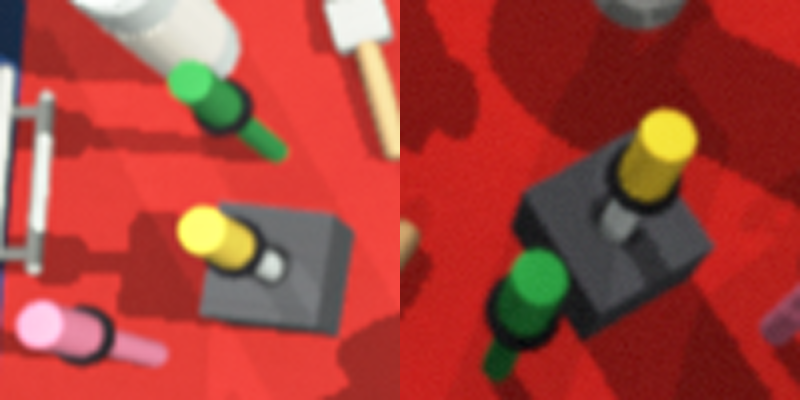

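View pics/stand.png

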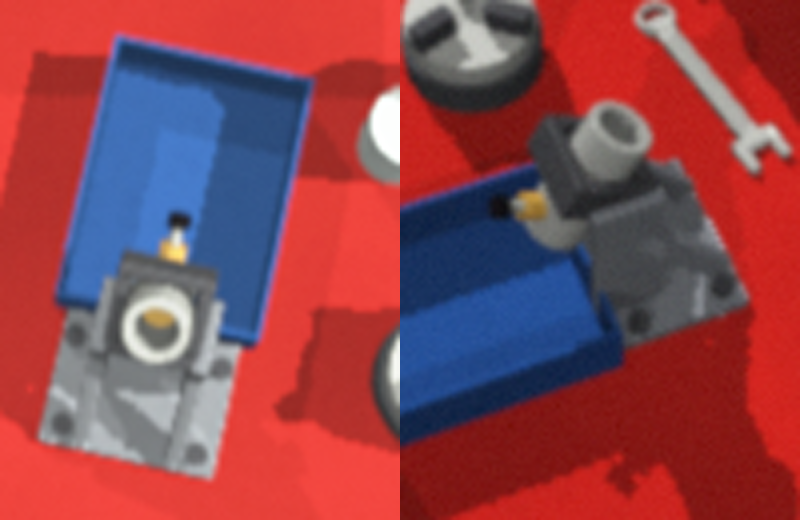

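```bash
python3 - <<'E'
from h import *
def c(x,y,x0,y0): return ((x+.5)/4-.5+x0,(y+.5)/4-.5+y0)
np.set_printoptions(precision=1,suppress=True)
T=lambda x,y:ray('top',c(x,y,70,140)); S=lambda x,y:ray('scene',c(x-400,y,270,240))
print('rod top',tri([T(202,229),S(668,134)]))
print('block top', [plane(T(*p),70)[:2] for p in [(219,203),(335,216),(322,335),(202,317)]])
print('block scene',[plane(S(*p),70)[:2] for p in [(636,131),(713,245),(584,320),(523,193)]])
# shaft at block top
print('shaft', plane(T(272,270),70),plane(S(612,238),70))
print('green',tri([T(190,82),S(538,277)]))
print('pink top',plane(T(40,325),200))
T=lambda x,y:ray('top',c(x,y,220,120)); S=lambda x,y:ray('scene',c(x-400,y,190,140))
m,e=tri([T(156,325),S(617,136)]);print('mouth',m,e, plane(T(156,325),172),plane(S(617,136),172))
tc=[plane(T(*p),50)[:2] for p in [(117,38),(313,82),(258,345),(60,300)]];print('tray',tc)
d=(tc[0]-tc[3]+tc[1]-tc[2]);print('dir',np.arctan2(d[1],d[0]),np.linalg.norm(d)/2,'ctr',np.mean(tc,0))
bc=[plane(T(*p),20)[:2] for p in [(40,440),(212,478)]];d=bc[0]-bc[1];print(bc,np.arctan2(-d[0],d[1]))
E
```

```text
rod top (array([519. , 288.7, 207.5]), [np.float64(0.4050563150427874), np.float64(0.4050563150428207)])
block top [array([560.9, 323.1]), array([551.8, 242.8]), array([469. , 248.1]), array([481.5, 330.2])]
block scene [array([477. , 254.9]), array([486.1, 331.5]), array([574.2, 321.1]), array([556.4, 245.5])]
shaft [514.  284.3  70. ] [531.1 295.3  70. ]
green (array([613.8, 304.9, 195. ]), [np.float64(1.050886760189321), np.float64(1.0508867601893206)])
pink top [461.9 383.6 200. ]
mouth [516.2 -45.  162.2] [np.float64(0.3231166762854915), np.float64(0.3231166762854132)] [514.9 -44.7 172. ] [519.9 -39.  172. ]
tray [array([748.7, -23.4]), array([ 715.6, -167.3]), array([ 520.4, -122.9]), array([552.8,  17.8])]
dir -0.2152506535239896 200.18604604805276 ctr [634.4 -74. ]
[array([455.8,  32.3]), array([428.3, -91.3])] -0.2189921684221639
```

send_rows([
  [0, 0, -0.05],
  [0, 0, -0.1],
  [-0.04, 0.035, -0.1],
  [-0.08, 0.07, -0.1],
  [-0.12, 0.105, -0.1],
  [-0.16, 0.14, -0.1],
  [-0.2, 0.175, -0.1],
  [-0.24, 0.21, -0.1],
  [-0.28, 0.245, -0.1],
  [-0.32, 0.28, -0.1],
  [-0.36, 0.315, -0.1],
  [-0.4, 0.35, -0.1],
], yaw=[0, 0, 4, 8, 12, 16, 20, 24, 28, 32, 35, 35], fingers=[0, 0, 0, 0, 0, 0, 0, 0, 0, 0, 0, 0])

```text
clock: 1.35
position: [463.1, -119.1, 331.1]
ee_rot: [0.101, 0.995, 0.001, -0.0]
contact_force: [2.3, -1.5, -0.1]
gripper_width: 85.3
```

```bash
python3 - <<'E'
from h import *
s=read_state();im=get_image('wrist');cv2.imwrite('pics/w1.png',im)
import json
json.dump({k:np.array(v).tolist() for k,v in s.items()},open('s1.json','w'))
print(s['position'],s['ee_rot'],s['joint_vel'],s['joints'])
cv2.imwrite('pics/w1c.png',cv2.resize(im,(800,600),interpolation=cv2.INTER_CUBIC))
E
```

```text
[ 463.13099991 -119.05355759  331.06886298] [ 1.00741671e-01  9.94912267e-01  7.76085983e-04 -3.06924860e-04] [ 0.987309    0.14072252  0.14676228  0.00105238 -0.0069557  -0.94871027] [ 8.80349682e-02  7.09953985e-02 -1.56291887e-01 -1.68301072e-03
 -1.34382074e+00 -1.86027809e+00]
```

View pics/w1c.png

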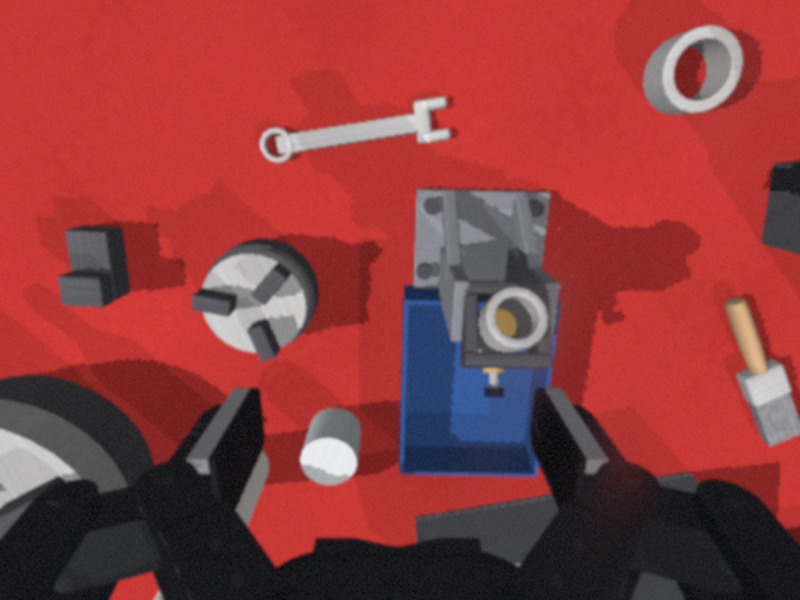

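```bash
python3 - <<'E'
from h import *
import json
np.set_printoptions(precision=1,suppress=True)
s=json.load(open('s1.json'));Rt=R.from_quat(s['ee_rot']).as_matrix();print(Rt)
W=lambda x,y:ray('wrist',((x+.5)*.64-.5,(y+.5)*.64-.5),s)
c=lambda x,y,x0,y0:((x+.5)/4-.5+x0,(y+.5)/4-.5+y0)
print(plane(W(514.5,319),172))
rt=ray('top',c(156,325,220,120));rs=ray('scene',c(217,136,190,140))
print(tri([W(514.5,319),rt]),tri([W(514.5,319),rs]),tri([W(514.5,319),rs,rt]))
tc=[plane(W(*p),50)[:2] for p in [(402,473),(537,475),(551,300),(404,298)]]
print(tc)
print('base',[plane(W(*p),12)[:2] for p in [(416,190),(551,191)]])
E
```

```text
[[-1.   0.2 -0. ]
 [ 0.2  1.   0. ]
 [ 0.   0.  -1. ]]
[512.9 -46.4 172. ]
(array([516. , -45. , 164.8]), [np.float64(0.02200916053072722), np.float64(0.022009160530818955)]) (array([516.6, -44.5, 163. ]), [np.float64(0.3123057690305354), np.float64(0.31230576903047386)]) (array([516.5, -44.7, 162.9]), [np.float64(0.337476739190227), np.float64(0.446605130593235), np.float64(0.42840629723624013)])
[array([ 718.4, -165.1]), array([750.7, -21.7]), array([552.8,  13.2]), array([ 522.6, -123.8])]
base [array([429.9, -92.8]), array([457. ,  34.6])]
```

send_rows([
  [0.003, 0.045, 0],
  [0.006, 0.09, 0],
  [0.009, 0.135, 0],
  [0.012, 0.18, 0],
  [0.015, 0.225, 0],
  [0.018, 0.27, 0],
  [0.021, 0.315, 0],
  [0.024, 0.36, 0],
  [0.027, 0.4, 0],
  [0.027, 0.41, 0],
  [0.027, 0.41, 0],
], yaw=[0.8, 0.8, 0.8, 0.8, 0.8, 0.8, 0.8, 0.8, 0.8, 0.8, 0.8], fingers=[0, 0, 0, 0, 0, 0, 0, 0, 0, 0, 0])

```text
clock: 2.5
position: [519.1, 294.4, 330.7]
ee_rot: [0.104, 0.995, 0.001, -0.0]
contact_force: [-0.7, -1.1, -1.0]
gripper_width: 85.4
```

```bash
cat >> h.py <<'E'
import json
def snap(tag):
    s=read_state();im=get_image('wrist');cv2.imwrite(f'pics/{tag}.png',cv2.resize(im,(800,600),interpolation=cv2.INTER_CUBIC))
    s={k:np.array(v).tolist() for k,v in s.items()};json.dump(s,open(f'{tag}.json','w'))
    Rt=R.from_quat(s['ee_rot']).as_matrix()
    print(s['clock'],np.round(s['position'],1),'xang',np.degrees(np.arctan2(Rt[1,0],Rt[0,0])),'tilt',np.degrees(np.arccos(-Rt[2,2])),'F',np.round(s['contact_force'],1),'j',np.round(s['joints'],2),'w',s['gripper_width'])
    return im
def W(tag,x,y):
    return ray('wrist',((x+.5)*.64-.5,(y+.5)*.64-.5),json.load(open(f'{tag}.json')))
np.set_printoptions(precision=1,suppress=True)
E
python3 -c "
from h import *
snap('w2')"
```

```text
2.5 [519.1 294.4 330.7] xang 168.10653974917616 tilt 0.12315863802789524 F [-0.7 -1.1 -1. ] j [ 0.8  0.3  0.1 -0.  -1.4 -2.6] w 85.3955570557566
```

View pics/w2.png

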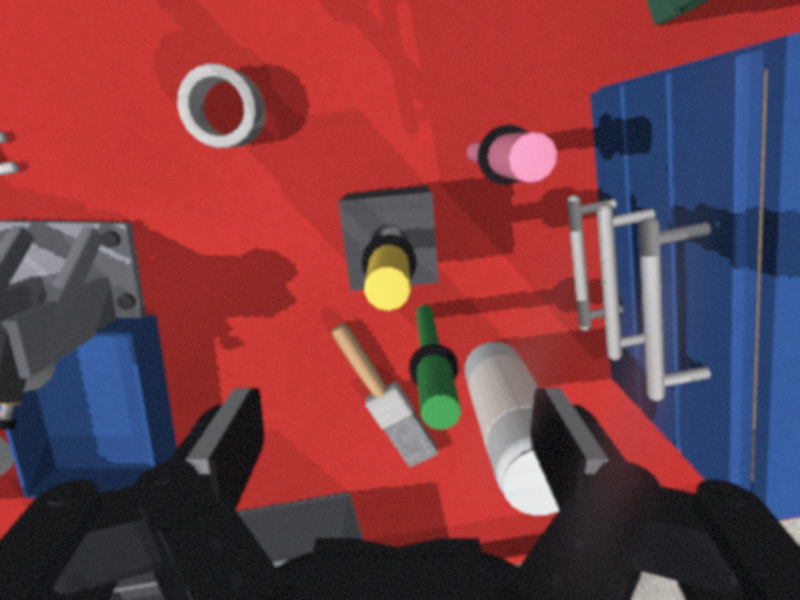

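```bash
python3 - <<'E'
from h import *
c=lambda x,y,x0,y0:((x+.5)/4-.5+x0,(y+.5)/4-.5+y0)
w=W('w2',387,287)
print(plane(w,210),tri([w,ray('top',c(202,229,70,140))]),tri([w,ray('scene',c(268,134,270,240))]))
b=[plane(W('w2',*p),70)[:2] for p in [(341,201),(434,189),(437,281),(350,289)]];print(b,np.mean(b,0))
print('green',plane(W('w2',440,411),195),'pink',plane(W('w2',533,157),200))
E
```

```text
[517.4 289.1 210. ] (array([518.5, 288.9, 207.4]), [np.float64(0.2711060138428809), np.float64(0.2711060138430896)]) (array([518.6, 288.5, 206. ]), [np.float64(0.30800346091865394), np.float64(0.30800346091863195)])
[array([476. , 255.7]), array([482.5, 334.6]), array([562.2, 322.6]), array([553.4, 244.7])] [518.5 289.4]
green [615.2 304.4 195. ] pink [463.1 384.1 200. ]
```

send_rows([
  [0, -0.0055, 0.045],
  [0, -0.0055, 0.09],
  [0, -0.0055, 0.13],
  [0, -0.0055, 0.155],
  [0, -0.0055, 0.167],
  [0, -0.0055, 0.167],
], yaw=[0.4, 0.4, 0.4, 0.4, 0.4, 0.4], fingers=[0, 0, 0, 0, 0, 0])

```text
clock: 3.15
position: [517.5, 286.4, 163.3]
ee_rot: [0.108, 0.994, 0.0, -0.001]
contact_force: [0.4, -0.3, 0.9]
gripper_width: 85.4
```

send_rows([
  [0, 0, 0],
  [0, 0, 0],
  [0, 0, 0],
  [0, 0, 0],
  [0, 0, 0],
  [0, 0, 0],
  [0, 0, 0],
], yaw=[0, 0, 0, 0, 0, 0, 0], fingers=[255, 255, 255, 255, 255, 255, 255])

```text
clock: 3.85
position: [518.2, 287.0, 164.5]
ee_rot: [0.108, 0.994, 0.001, -0.0]
contact_force: [0.2, 0.7, 5.5]
gripper_width: 26.7
```

```bash
python3 -c "
from h import *
snap('w3')"
```

```text
3.85 [518.2 287.  164.5] xang 167.58771833715738 tilt 0.09554869164829961 F [0.2 0.7 5.5] j [ 0.8  0.4 -0.2 -0.  -1.  -2.6] w 26.74281273546837
```

View pics/w3.png

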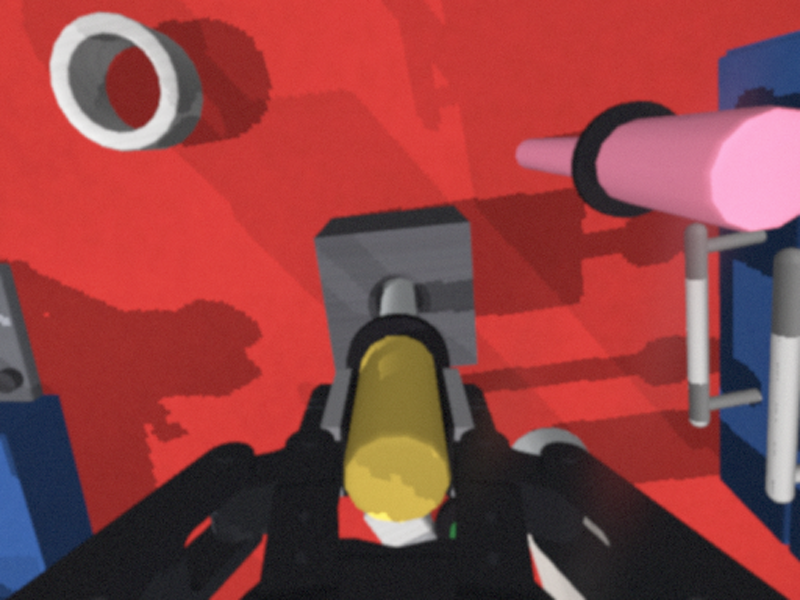

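send_rows([
  [0, 0, -0.02],
  [0, 0, -0.042],
  [0.01, 0, -0.042],
  [0.02, 0, -0.042],
  [0.03, 0, -0.041],
  [0.042, 0, -0.04],
  [0.052, 0, -0.037],
  [0.062, 0, -0.034],
  [0.072, 0, -0.03],
  [0.083, 0, -0.026],
  [0.083, 0, -0.026],
], yaw=[0, 0, 0, 0, 0, 0, 0, 0, 0, 0, 0], fingers=[255, 255, 255, 255, 255, 255, 255, 255, 255, 255, 255])

```text
clock: 5.0
position: [435.5, 304.7, 189.7]
ee_rot: [0.108, 0.994, 0.0, -0.001]
contact_force: [1.8, 0.9, -0.8]
gripper_width: 26.7
```

```bash
python3 -c "
from h import *
snap('w4'); s=get_image('scene'); cv2.imwrite('pics/s4.png',cv2.resize(s[180:380,230:440],None,fx=3,fy=3))
"
```

```text
5.0 [435.5 304.7 189.7] xang 167.6548678281066 tilt 0.09596626098398009 F [ 1.8  0.9 -0.8] j [ 0.9  0.3 -0.3 -0.  -1.  -2.7] w 26.72974562725516
```

View pics/w4.png

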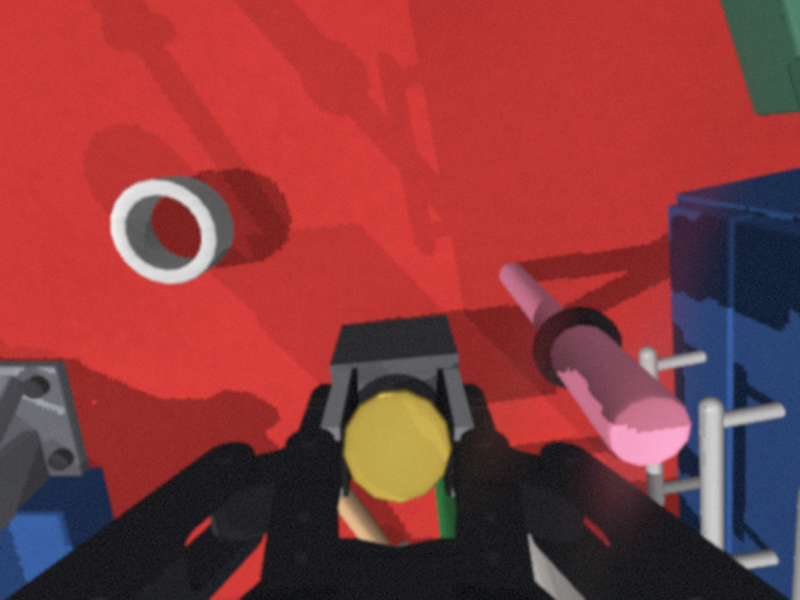

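View pics/s4.png

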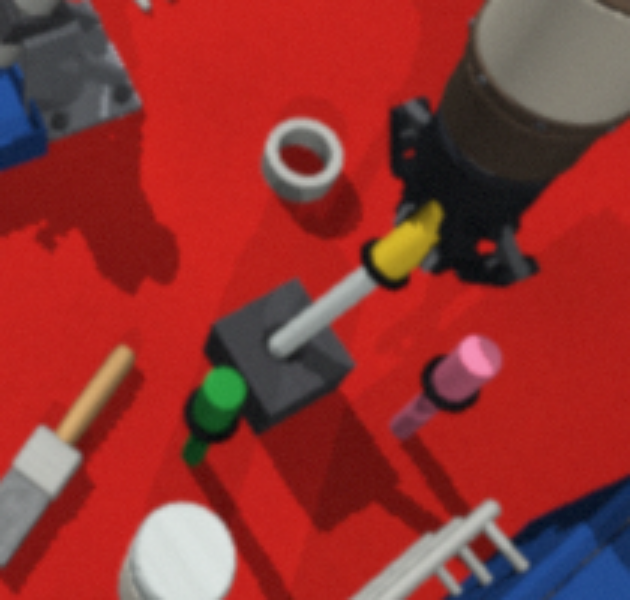

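send_rows([
  [0, 0, -0.03],
  [0, 0, -0.07],
  [0, 0, -0.11],
  [0, 0, -0.145],
  [-0.005, -0.03, -0.145],
  [-0.011, -0.07, -0.145],
  [-0.018, -0.11, -0.145],
  [-0.024, -0.15, -0.145],
  [-0.03, -0.19, -0.145],
  [-0.037, -0.23, -0.145],
  [-0.043, -0.27, -0.145],
  [-0.049, -0.31, -0.145],
], yaw=[0, 0, 0, 0, 0, 0, 0, 0, 0, 0, 0, 0], fingers=[255, 255, 255, 255, 255, 255, 255, 255, 255, 255, 255, 255])

```text
clock: 6.3
position: [415.9, -10.3, 334.0]
ee_rot: [0.108, 0.994, 0.0, -0.003]
contact_force: [0.5, 0.1, -1.1]
gripper_width: 27.1
```

send_rows([
  [-0.003, -0.015, 0],
  [-0.003, -0.016, 0],
  [-0.003, -0.016, 0],
], yaw=[0, 0, 0], fingers=[255, 255, 255])

```text
clock: 6.6
position: [414.6, -26.6, 333.3]
ee_rot: [0.109, 0.994, 0.0, -0.004]
contact_force: [0.6, 0.4, -1.6]
gripper_width: 26.8
```

```bash
python3 -c "
from h import *
snap('w5'); s=get_image('scene');cv2.imwrite('pics/s5f.png',s); t=get_image('top');cv2.imwrite('pics/t5f.png',t)
a=cv2.resize(s[80:230,180:310],None,fx=4,fy=4,interpolation=cv2.INTER_CUBIC);cv2.imwrite('pics/s5.png',a)
a=cv2.resize(t[120:270,190:320],None,fx=4,fy=4,interpolation=cv2.INTER_CUBIC);cv2.imwrite('pics/t5.png',a)
"
```

```text
6.6 [414.6 -26.6 333.3] xang 167.4862667716572 tilt 0.5112981472724876 F [ 0.6  0.4 -1.6] j [ 0.3 -0.  -0.3 -0.  -1.4 -2.1] w 26.83479817574997
```

View pics/w5.png

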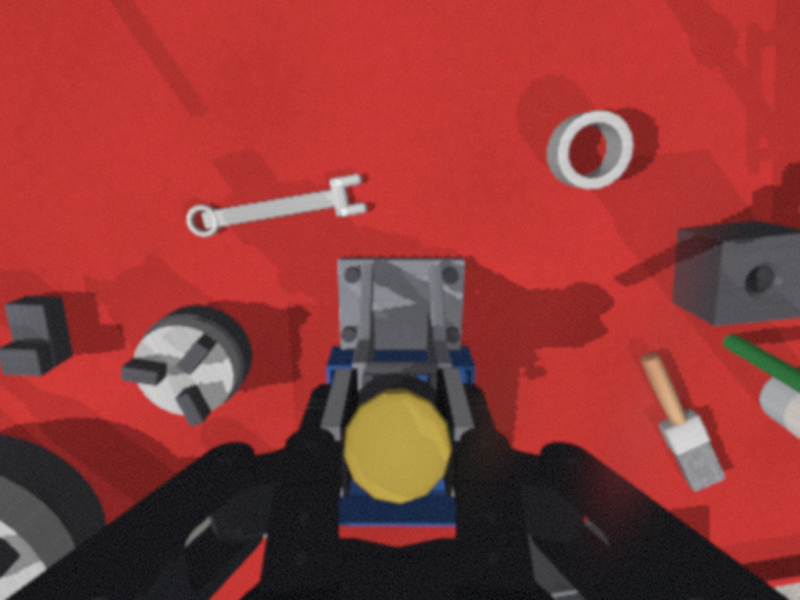

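View pics/s5.png

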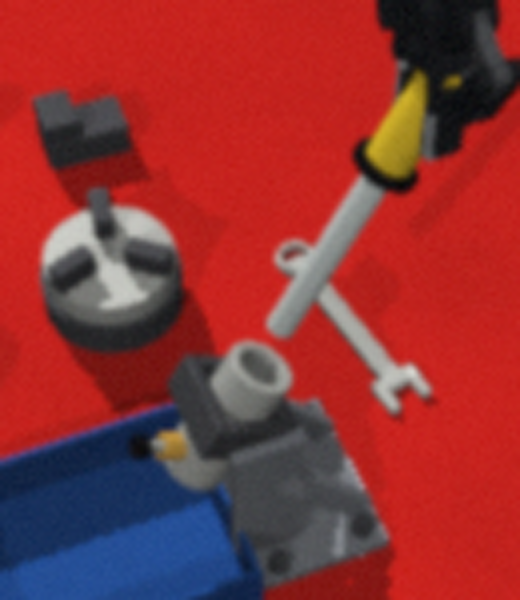

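View pics/t5.png

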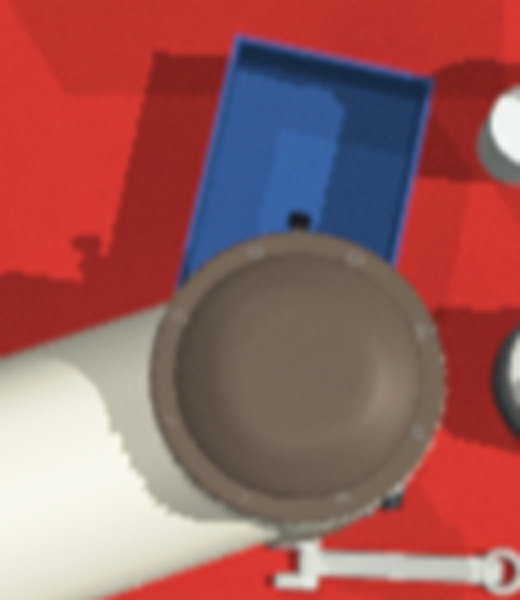

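```bash
python3 - <<'E'
from h import *
c=lambda x,y:((x+.5)/4-.5+180,(y+.5)/4-.5+80)
s=json.load(open('w5.json'));Rt=R.from_quat(s['ee_rot']).as_matrix();p=np.array(s['position'])
g=p-19*Rt[:,2]; xs=-Rt[:,0]; up=np.array([0,0,1.])
print('tip meas',c(281,329),'guard',c(386,165),'mouth',c(258,366))
for th in (26,28,30,32,34):
    t=np.radians(th);u=xs*np.sin(t)-up*np.cos(t)
    print(th,g+173.5*u,proj('scene',g+173.5*u),proj('scene',g+41*u))
print(proj('scene',(511,-46,171)))
print('mouth ray@172',plane(ray('scene',c(258,366)),172))
# top image mouth from earlier & bore
E
```

```text
tip meas (249.875, 161.875) guard (276.125, 120.875) mouth (244.125, 171.125)
26 [489.  -43.1 195.6] [[253.3 161. ]] [[278.3 120.3]]
28 [494.2 -44.3 198.3] [[251.2 161. ]] [[277.8 120.3]]
30 [499.4 -45.4 201.2] [[249.2 161. ]] [[277.3 120.2]]
32 [504.5 -46.6 204.3] [[247.3 160.9]] [[276.8 120.2]]
34 [509.4 -47.7 207.6] [[245.3 160.7]] [[276.3 120.1]]
[[245.2 170.3]]
mouth ray@172 [515.1 -44.9 172. ]
```

send_rows([
  [0.002, 0.002, 0],
  [-0.003, 0.002, 0.009],
  [-0.008, 0.002, 0.017],
  [-0.013, 0.002, 0.026],
  [-0.018, 0.002, 0.035],
  [-0.023, 0.002, 0.043],
  [-0.028, 0.002, 0.052],
  [-0.028, 0.002, 0.052],
], yaw=[0, 0, 0, 0, 0, 0, 0, 0], fingers=[255, 255, 255, 255, 255, 255, 255, 255])

```text
clock: 7.55
position: [442.4, -29.9, 279.6]
ee_rot: [0.108, 0.994, -0.0, -0.005]
contact_force: [-1.0, 0.1, -1.9]
gripper_width: 26.9
```

```bash
cat > look.py <<'E'
import sys
from h import *
k=sys.argv[1]
snap('w'+k); s=get_image('scene');cv2.imwrite(f'pics/s{k}f.png',s)
cv2.imwrite(f'pics/s{k}.png',cv2.resize(s[80:230,180:310],None,fx=4,fy=4,interpolation=cv2.INTER_CUBIC))
E
python3 look.py 6
```

```text
7.55 [442.4 -29.9 279.6] xang 167.59856112231384 tilt 0.6172953431145334 F [-1.   0.1 -1.9] j [ 0.3  0.  -0.3 -0.  -1.2 -2.1] w 26.85359260252173
```

View pics/s6.png

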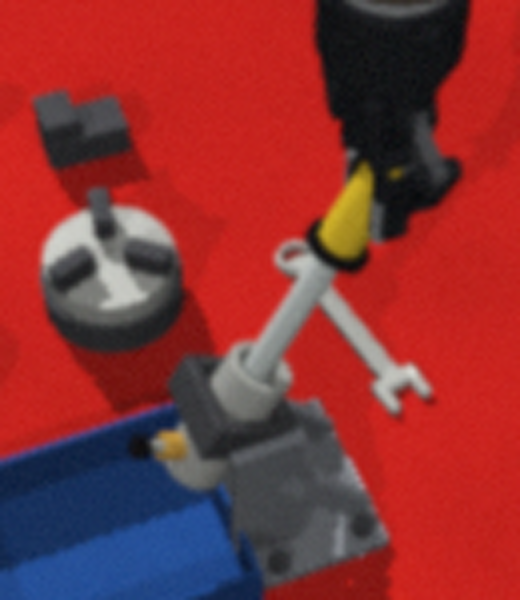

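View pics/w6.png

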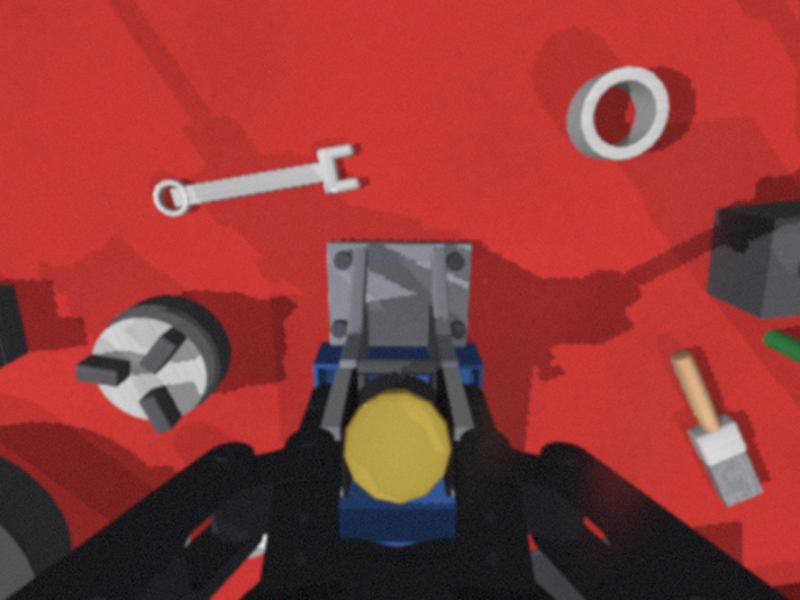

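send_rows([
  [-0.004, 0, 0.007],
  [-0.008, 0, 0.014],
  [-0.011, 0, 0.019],
  [-0.013, 0, 0.0225],
  [-0.015, 0, 0.026],
  [-0.015, 0, 0.026],
], yaw=[0, 0, 0, 0, 0, 0], fingers=[255, 255, 255, 255, 255, 255])

```text
clock: 8.25
position: [457.3, -33.0, 254.7]
ee_rot: [0.108, 0.994, 0.0, -0.004]
contact_force: [0.2, -0.8, -1.9]
gripper_width: 26.8
```

```bash
python3 look.py 7
```

```text
8.25 [457.3 -33.  254.7] xang 167.61118334798934 tilt 0.46396705562855006 F [ 0.2 -0.8 -1.9] j [ 0.3  0.1 -0.3 -0.  -1.2 -2.1] w 26.769825776282314
```

View pics/s7.png

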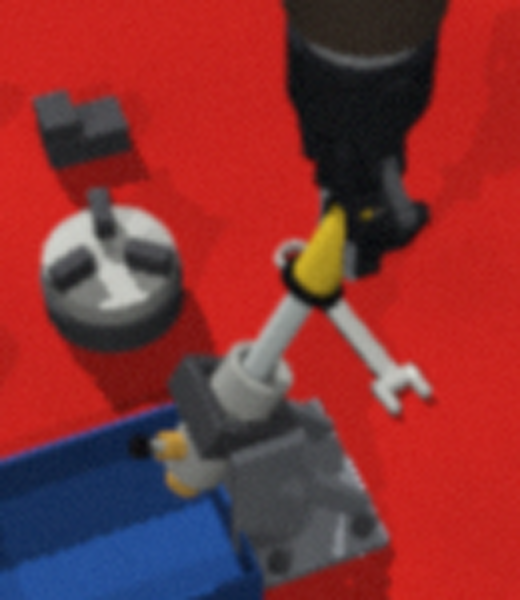

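send_rows([
  [-0.0025, 0, 0.0045],
  [-0.005, 0, 0.009],
  [-0.0075, 0, 0.013],
  [-0.01, 0, 0.0175],
  [-0.0125, 0, 0.022],
  [-0.015, 0, 0.026],
  [-0.0175, 0, 0.0305],
  [-0.019, 0, 0.033],
  [-0.019, 0, 0.033],
], yaw=[0, 0, 0, 0, 0, 0, 0, 0, 0], fingers=[255, 255, 255, 255, 255, 255, 255, 255, 255])

```text
clock: 9.25
position: [475.5, -37.1, 220.7]
ee_rot: [0.108, 0.994, -0.0, -0.005]
contact_force: [-0.0, 0.4, -2.2]
gripper_width: 26.7
```

```bash
python3 look.py 8
```

```text
9.25 [475.5 -37.1 220.7] xang 167.60201162187485 tilt 0.5384282274962632 F [-0.   0.4 -2.2] j [ 0.3  0.1 -0.3 -0.  -1.1 -2. ] w 26.724981542193635
```

View pics/s8.png

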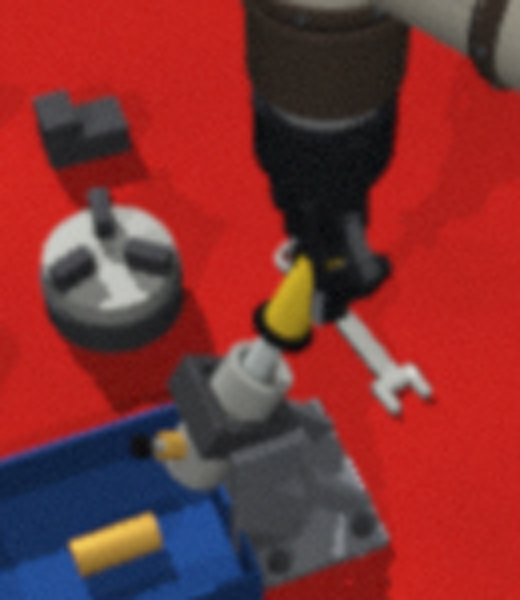

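send_rows([
  [0.005, 0, -0.009],
  [0.012, 0, -0.021],
  [0.02, 0, -0.035],
  [0.028, 0, -0.049],
  [0.036, 0, -0.063],
  [0.044, 0, -0.076],
  [0.052, 0, -0.09],
  [0.06, 0, -0.104],
  [0.067, 0, -0.116],
  [0.067, 0, -0.116],
], yaw=[0, 0, 0, 0, 0, 0, 0, 0, 0, 0], fingers=[255, 255, 255, 255, 255, 255, 255, 255, 255, 255])

```text
clock: 10.35
position: [411.2, -22.7, 341.3]
ee_rot: [0.107, 0.994, 0.001, -0.001]
contact_force: [0.4, 0.3, -0.9]
gripper_width: 26.5
```

```bash
python3 look.py 9
```

```text
10.35 [411.2 -22.7 341.3] xang 167.66413120039135 tilt 0.1707232718078401 F [ 0.4  0.3 -0.9] j [ 0.3 -0.1 -0.3 -0.  -1.4 -2.1] w 26.45797823660235
```

View pics/s9.png

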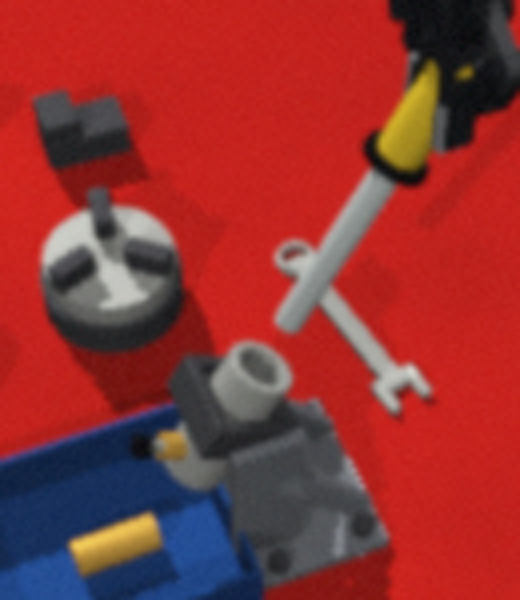

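```bash
python3 - <<'E'
from h import *
c=lambda x,y:((x+.5)/4-.5+180,(y+.5)/4-.5+80)
s=json.load(open('w9.json'));Rt=R.from_quat(s['ee_rot']).as_matrix();p=np.array(s['position'])
g=p-19*Rt[:,2]; xs=-Rt[:,0]; up=np.array([0,0,1.])
print('tip meas',c(288,325),'guard',c(396,158))
for th in (26,28,30,32):
  for L in (168,173.5):
    t=np.radians(th);u=xs*np.sin(t)-up*np.cos(t)
    print(th,L,g+L*u,proj('scene',g+L*u),proj('scene',g+(L-132.5)*u))
E
```

```text
tip meas (251.625, 160.875) guard (278.625, 119.125)
26 168 [483.1 -38.5 209.2] [[256.4 157.8]] [[282.1 116.3]]
26 173.5 [485.5 -39.  204.2] [[255.5 159.4]] [[280.9 118.2]]
28 168 [488.2 -39.6 211.8] [[254.5 157.8]] [[281.7 116.2]]
28 173.5 [490.8 -40.1 206.9] [[253.4 159.4]] [[280.4 118.1]]
30 168 [493.2 -40.7 214.6] [[252.5 157.7]] [[281.2 116.2]]
30 173.5 [495.9 -41.3 209.9] [[251.4 159.3]] [[279.9 118.1]]
32 168 [498.2 -41.7 217.6] [[250.6 157.6]] [[280.8 116.1]]
32 173.5 [501.  -42.4 213. ] [[249.4 159.2]] [[279.4 118. ]]
```

send_rows([
  [0.004, 0.03, 0],
  [0.01, 0.07, 0],
  [0.0155, 0.11, 0],
  [0.021, 0.15, 0],
  [0.027, 0.19, 0],
  [0.0325, 0.23, 0],
  [0.038, 0.27, 0],
  [0.043, 0.305, 0],
  [0.046, 0.322, 0],
  [0.046, 0.325, 0],
  [0.046, 0.325, 0],
], yaw=[0, 0, 0, 0, 0, 0, 0, 0, 0, 0, 0], fingers=[255, 255, 255, 255, 255, 255, 255, 255, 255, 255, 255])

```text
clock: 11.55
position: [435.4, 304.3, 338.4]
ee_rot: [0.108, 0.994, -0.0, -0.004]
contact_force: [-0.3, -1.0, -0.9]
gripper_width: 27.0
```

send_rows([
  [0, 0, 0.03],
  [0, 0, 0.065],
  [0, 0, 0.1],
  [0, 0, 0.118],
  [0, 0, 0.118],
  [0, 0, 0.118],
], yaw=[0, 0, 0, 0, 0, 0], fingers=[255, 255, 255, 255, 255, 255])

```text
clock: 12.15
position: [435.2, 303.7, 221.6]
ee_rot: [0.108, 0.994, 0.0, -0.003]
contact_force: [0.0, 0.6, -1.6]
gripper_width: 26.6
```

```bash
python3 - <<'E'
from h import *
snap('w10'); s=get_image('scene');cv2.imwrite('pics/s10.png',cv2.resize(s[200:340,250:400],None,fx=4,fy=4,interpolation=cv2.INTER_CUBIC))
E
```

```text
12.15 [435.2 303.7 221.6] xang 167.59393509297104 tilt 0.3565279161061319 F [ 0.   0.6 -1.6] j [ 0.9  0.2 -0.2 -0.  -1.1 -2.7] w 26.56877372442451
```

View pics/s10.png

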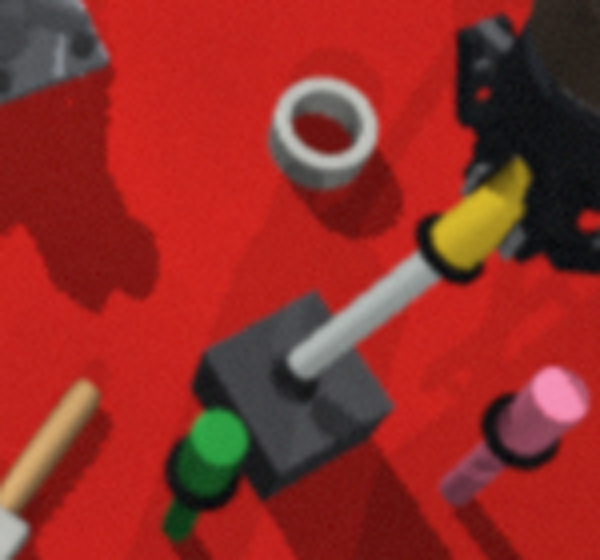

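send_rows([
  [0, 0.001, 0.01],
  [0, 0.001, 0.022],
  [0, 0.001, 0.03],
  [-0.01, 0.001, 0.028],
  [-0.02, 0.001, 0.024],
  [-0.027, 0.001, 0.022],
  [-0.037, 0.001, 0.019],
  [-0.047, 0.001, 0.017],
  [-0.057, 0.001, 0.0155],
  [-0.067, 0.001, 0.015],
  [-0.078, 0.001, 0.015],
  [-0.088, 0.001, 0.015],
], yaw=[0, 0, 0, 0, 0, 0, 0, 0, 0, 0, 0, 0], fingers=[255, 255, 255, 255, 255, 255, 255, 255, 255, 255, 255, 255])

```text
clock: 13.45
position: [522.5, 286.4, 206.9]
ee_rot: [0.108, 0.994, 0.001, -0.003]
contact_force: [-2.3, 0.6, -0.0]
gripper_width: 26.5
```

```bash
python3 - <<'E'
from h import *
snap('w11'); s=get_image('scene');cv2.imwrite('pics/s11.png',cv2.resize(s[200:340,250:400],None,fx=4,fy=4,interpolation=cv2.INTER_CUBIC))
E
```

```text
13.45 [522.5 286.4 206.9] xang 167.60413929728696 tilt 0.32271945991225615 F [-2.3  0.6 -0. ] j [ 0.8  0.3 -0.1 -0.  -1.1 -2.5] w 26.523015282032823
```

View pics/s11.png

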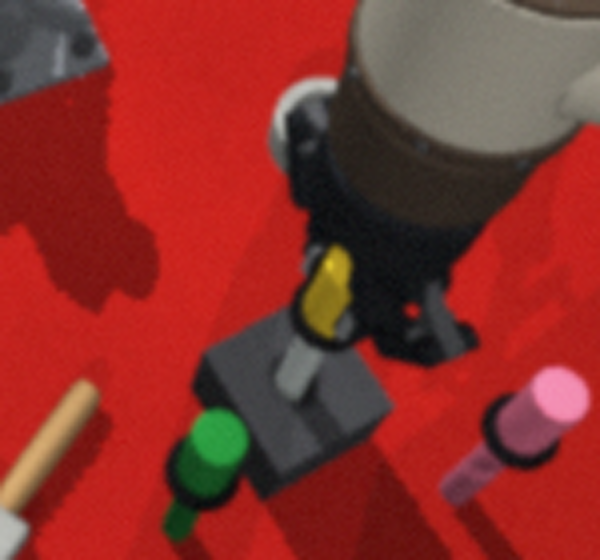

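View pics/w11.png

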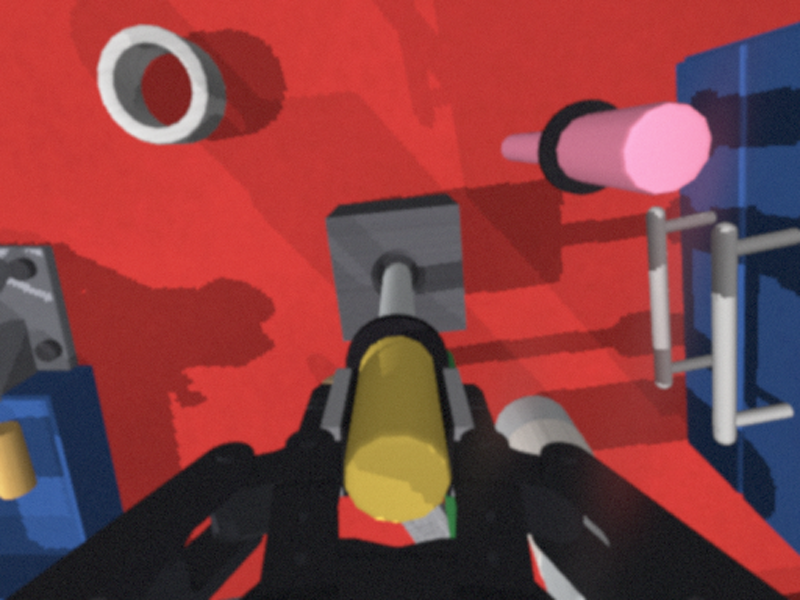

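send_rows([
  [0.003, 0.001, 0],
  [0.003, 0.001, 0.01],
  [0.003, 0.001, 0.022],
  [0.003, 0.001, 0.034],
  [0.003, 0.001, 0.04],
  [0.003, 0.001, 0.04],
], yaw=[0, 0, 0, 0, 0, 0], fingers=[255, 255, 255, 255, 255, 255])

```text
clock: 14.15
position: [519.7, 287.9, 165.5]
ee_rot: [0.108, 0.994, 0.0, -0.003]
contact_force: [0.2, -0.0, 0.3]
gripper_width: 26.6
```

```bash
python3 - <<'E'
from h import *
snap('w12')
E
```

```text
14.15 [519.7 287.9 165.5] xang 167.56024005595296 tilt 0.3317660356125558 F [ 0.2 -0.   0.3] j [ 0.8  0.4 -0.2 -0.  -1.  -2.6] w 26.649142904037284
```

View pics/w12.png

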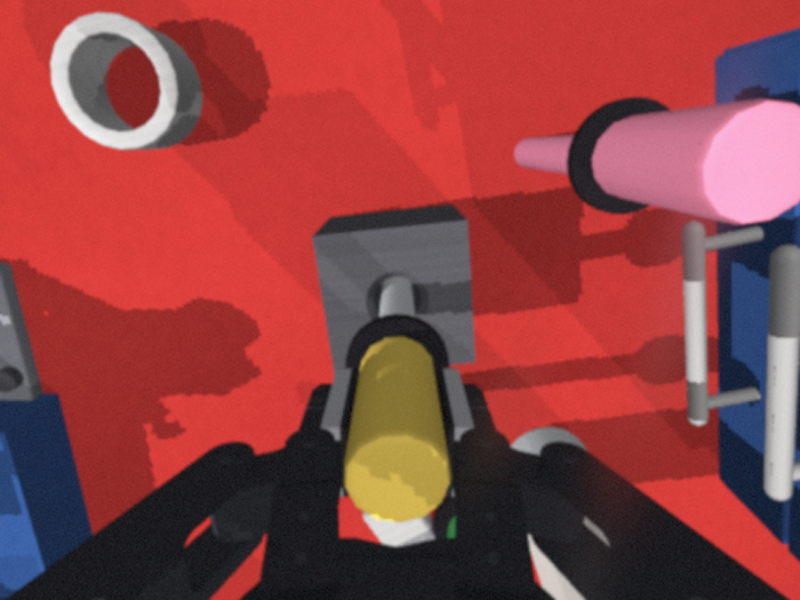

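The rod is upright in the hole, and the view matches the pre-lift picture: shaft at about (397,295), guard at (397,340). I'll open the fingers and rise.

send_rows([
  [0, 0, 0],
  [0, 0, 0],
  [0, 0, 0],
  [0, 0, 0],
  [0, 0, 0],
  [0, 0, 0],
  [0, 0, 0],
  [0, 0, 0],
], yaw=[0, 0, 0, 0, 0, 0, 0, 0], fingers=[120, 60, 0, 0, 0, 0, 0, 0])

```text
clock: 15.0
position: [519.9, 288.1, 166.1]
ee_rot: [0.108, 0.994, 0.001, -0.003]
contact_force: [0.7, -0.8, -0.4]
gripper_width: 85.8
```

send_rows([
  [0, 0, -0.02],
  [0, 0, -0.05],
  [0, 0, -0.09],
  [0, 0, -0.13],
  [0, 0, -0.165],
  [0, 0, -0.165],
  [0, 0, -0.165],
], yaw=[0, 0, 0, 0, 0, 0, 0], fingers=[0, 0, 0, 0, 0, 0, 0])

```text
clock: 15.7
position: [520.7, 287.9, 331.7]
ee_rot: [0.108, 0.994, 0.002, -0.002]
contact_force: [-0.3, -0.6, -0.4]
gripper_width: 85.5
```

```bash
python3 - <<'E'
from h import *
snap('w13'); cv2.imwrite('pics/s13.png',get_image('scene'))
im=cv2.imread('pics/w13.png');h=cv2.cvtColor(im,cv2.COLOR_BGR2HSV)
m=cv2.inRange(h,(22,150,200),(34,255,255));k,l,st,c=cv2.connectedComponentsWithStats(m)
for i in range(1,k):
    if st[i,4]>200: print(st[i],c[i],plane(W('w13',*c[i]),210))
E
```

```text
15.7 [520.7 287.9 331.7] xang 167.54997847909772 tilt 0.31855162719013363 F [-0.3 -0.6 -0.4] j [ 0.8  0.3  0.1 -0.  -1.4 -2.6] w 85.51266586346085
```

View pics/w13.png

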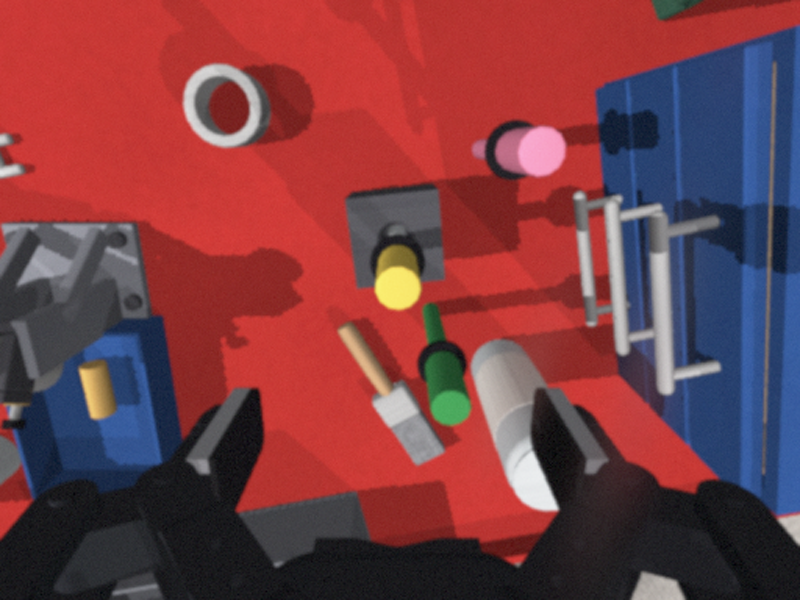

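View pics/s13.png

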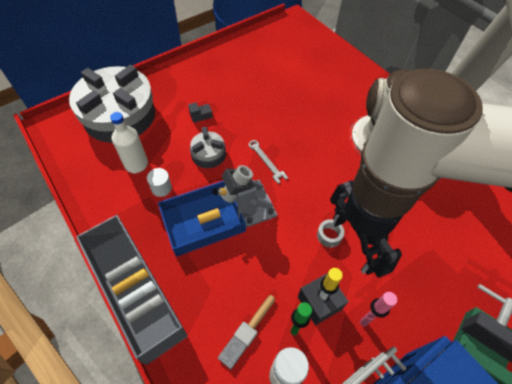

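```bash
python3 - <<'E'
from h import *
from bench import job_done
print(plane(W('w13',398,288),210)); print(job_done())
E
```

```text
[520.9 288.9 210. ]
the job is handed in; nothing more can be done
None
```

The job is handed in after about 16 s of the 48 s. The brass bar end is in the blue tray and the rod stands released in its holder.

**What I did:** I gripped the rod by its yellow handle. Because the tool always points down, I used the holder's hole to tilt the rod about 28–30° between the pads. I then pushed it down the sleeve until the bar end dropped out, and drew it back out. Back at the holder I used the hole again to stand the rod upright, lowered it and let go.

**Last checks:**
- The last pictures show the bar end lying in the tray and the rod upright in its hole. The loose things look unmoved by eye; I did not measure them.
- The handle top measured (521, 289) mm, against (517–518, 289) mm at the start. That fits the play of the rod in its hole.
- The gripper was open and about 120 mm above the handle. No reported force passed about 6 N.

**What disagreed:**
- The cameras put the upper mouth at 163–165 mm high, against 172 mm in the text. I steered with a blended position, and the rod went in with no noticeable side force.
- They also put the handle top 2–4 mm lower than it should stand.
- I did not look into the hole, so the tip's depth is inferred from the last grip height and from the view matching the first grasp.

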